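# Put the compression platens back in their trays

### The arm

A 6-joint arm with a two-finger parallel gripper is mounted at the origin on the work surface. World frame = base frame: x ahead of the robot, y to its left, z up, the work surface at z = 0. Lengths are in m, angles in rad, forces in N, time in s.
With the tool pointing down it reaches from about 0.3 to 0.875 m from the base axis. Payload 4.2 kg.
Tool frame: the origin (TCP) lies on the front face of the gripper's body, between the roots of the fingers; the fingertips stand 73 mm ahead of it and the grasp point (between the pads) lies bot.grip_depth ahead of it (bot.grip_depth is the distance from the TCP to the grasp point, in m); z points along the fingers, y is the line along which they close (so a half turn about z gives the same grasp; the last joint's range is limited). The gripper opens to 85 mm and grips with 20 to 120 N. Pads are 22 mm wide; open, the fingers measure 114 mm over their backs; the gripper's body (76 mm by 85 mm) begins 54 mm behind the grasp point. The pads swing forward as they close: fully open they stand 13 mm farther back than shut.
Start: joints at [-1.358, 0.32, 1.565, -0, 1.257, -0.02], TCP at [0.133, -0.559, 0.304] pointing down, gripper open.
Joint ranges: [-3.11, 3.11], [-0.84, 2.01], [0.21, 2.61], [-1.34, 4.49], [0.05, 2.63], [-2.56, 2.56]. Speed limits (rad/s): [2.57, 2.57, 3.14, 3.14, 3.14, 3.14].

### API

Orientations are given as a unit quaternion [x, y, z, w].
In Python, from bench import sensors, optics, bot gives the robot as it stands.
- The arm moves only by the tool apply_moves, never from a script. Its argument "motion" is one flat list of numbers, 7 for each row, row after row: the shift along the tool's x, y, z each as a share of 0.025 m, from -1 to 1, then the turn, a rotation vector about the tool's x, y, z each as a share of 4 degrees, from -1 to 1, then the finger opening in mm, from 0 to 85.4. A call has 1 to 12 rows; each row shifts and turns the commanded pose from where the row before left it, along the tool's axes as they then stand; what a row does not reach is not made up. A row lasts 1/10 s, in which the tool goes at most 50 mm and 8.59 degrees, less where a joint would pass 70% of its speed; a pose out of reach is approached as far as the arm can. A call with a number of a shift or a turn outside -1 to 1 is refused whole. A call with a gripper value outside its range is refused whole. The fingers move at their own pace and stop on an object; "grip_force" is the grip in N (left out, the last holds). Time passes only in rows, so rows that do not move let the fingers close. It gives the time, the measured TCP pose, the force, the opening and the grip force at its end, in the units of the state.
- sensors.observe(): the state, without advancing time (a new reading comes with each control period).
- optics.capture(name): name is "side" or "top" or "wrist"; returns a dict with "frame" (384x512x3 uint8, red, green, blue), "K" (3x3 intrinsics, pixels), "view" (4x4, takes a point from world to camera coordinates). Camera axes: x right, y down, z forward; pixel columns grow to the right and rows downward; lengths in m; the calibration is good to about 2 mm. The wrist camera is an equidistant fisheye: a pixel r from the principal point sees the ray r / f radians off the axis. A picture is of the moment at which its call begins. There is no depth.
- bot.job_done(): hands the job in; it is judged then, once.
The state is a dict: "t": time; "qpos": joint angles; "qd": joint speeds; "effort": joint torques, N m; "eef_pos": TCP position; "ee_rot": TCP orientation; "ft_force": force on the tool from outside, world axes, zero at the start; "wrist_torque": the same for the moment, N m; "opening": opening from 0.0 (shut) to 1.0 (fully open); "grip_force": force on a finger pad.
Only numpy, scipy, OpenCV 4.12 (cv2) and the standard library are available. Lean on these libraries where they do the work, as an engineer would, in place of code of your own. Each camera call takes 0.05 s, during which the arm holds its last target. There are 200 camera calls.

### The job

The compression tests are finished: put the four steel platens (flat plates with a stem on top) away, one after another, each stem up and flat on the floor of the tray that has its shape and size. Set them down gently rather than dropping them, and leave the screw grip and the bend support where they are.

Things in the scene. Friction and masses are not known exactly. Their poses are not given: they have to be found in the camera images.
- platen_large_round: Loose compression platen: round plate 66 mm in diameter, 0.5 kg (masses vary by up to 30 percent). Grip it by the stem. 14 mm thick ground steel plate lying face down with a 22 mm diameter round steel stem standing up from its centre; the stem's top is 64 mm above the underside. Origin: centre of the plate's underside; z up.
- platen_small_round: Loose compression platen: round plate 40 mm in diameter, 0.27 kg (masses vary by up to 30 percent). Grip it by the stem. 14 mm thick ground steel plate lying face down with a 22 mm diameter round steel stem standing up from its centre; the stem's top is 64 mm above the underside. Origin: centre of the plate's underside; z up.
- platen_square: Loose compression platen: square plate 50 x 50 mm, its sides along its x and y axes, 0.4 kg (masses vary by up to 30 percent). Grip it by the stem. 14 mm thick ground steel plate lying face down with a 22 mm diameter round steel stem standing up from its centre; the stem's top is 64 mm above the underside. Origin: centre of the plate's underside; z up.
- platen_oblong: Loose compression platen: oblong rectangular plate, 70 mm along its x axis and 36 mm along its y axis, 0.4 kg (masses vary by up to 30 percent). Grip it by the stem. 14 mm thick ground steel plate lying face down with a 22 mm diameter round steel stem standing up from its centre; the stem's top is 64 mm above the underside. Origin: centre of the plate's underside; z up.
- tray_large_round: Fixed shallow black plastic storage tray with a grey lined floor: round, 82 mm inside, 92 mm outside diameter; for the 66 mm round platen. The floor is 4 mm above the bench, the rim 12 mm. Origin: centre of its underside, on the bench; z up.
- tray_small_round: Fixed shallow black plastic storage tray with a grey lined floor: round, 56 mm inside, 66 mm outside diameter; for the 40 mm round platen. The floor is 4 mm above the bench, the rim 12 mm. Origin: centre of its underside, on the bench; z up.
- tray_square: Fixed shallow black plastic storage tray with a grey lined floor: square, 66 x 66 mm inside, 76 x 76 mm outside, sides along its x and y axes; for the square platen. The floor is 4 mm above the bench, the rim 12 mm. Origin: centre of its underside, on the bench; z up.
- tray_oblong: Fixed shallow black plastic storage tray with a grey lined floor: oblong, inside 86 mm along its x axis and 52 mm along its y axis, outside 96 x 62 mm; for the oblong platen. The floor is 4 mm above the bench, the rim 12 mm. Origin: centre of its underside, on the bench; z up.
- screw_grip: Loose tensile screw grip, not a platen, to be left alone: dark block 44 x 38 mm (x, y) and 40 mm high, with a 22 mm steel stem on top up to 64 mm and a black 20 mm thumb screw sticking out 20 mm on its -y side. Origin: centre of the block's underside; z up.
- bend_support: Loose bend-test support, not a platen, to be left alone: dark bar 84 mm along x, 30 mm along y, 35 mm high, with two steel rollers across its top. Origin: centre of its underside; z up.
Not all that is in view belongs to the job. Leave any blue look-alike of the platen_oblong alone.

How it is judged:
At the end, for the whole second after the job is handed in: each of the four platens stands stem up (tilt under 0.06 rad) flat on the floor of its own tray (underside less than 7 mm above the bench), within 12 mm of the tray's centre, released and at rest (slower than 0.02 m/s) (horizontal distance between platen_large_round and tray_large_round below 0.012 m and z of platen_large_round in the frame of tray_large_round below 0.007 m and angle between each of platen_large_round, platen_small_round, platen_square, platen_oblong's own z axis and vertical below 0.06 rad and linear speed of each of platen_large_round, platen_small_round, platen_square, platen_oblong below 0.02 m/s and horizontal distance between platen_small_round and tray_small_round below 0.012 m and z of platen_small_round in the frame of tray_small_round below 0.007 m and horizontal distance between platen_square and tray_square below 0.012 m and z of platen_square in the frame of tray_square below 0.007 m and horizontal distance between platen_oblong and tray_oblong below 0.012 m and z of platen_oblong in the frame of tray_oblong below 0.007 m); the robot touches nothing.
It fails at once if the screw grip is shifted by more than 15 mm (distance of screw_grip from where it was at the start of the episode above 0.015 m).
It fails at once if the bend support is shifted by more than 15 mm (distance of bend_support from where it was at the start of the episode above 0.015 m).
It fails at once if a platen is dropped or thrown (moves faster than 0.7 m/s with nothing touching it) ((contact force between platen_large_round and anything else below 0.01 N and linear speed of platen_large_round above 0.7 m/s) or (contact force between platen_small_round and anything else below 0.01 N and linear speed of platen_small_round above 0.7 m/s) or (contact force between platen_square and anything else below 0.01 N and linear speed of platen_square above 0.7 m/s) or (contact force between platen_oblong and anything else below 0.01 N and linear speed of platen_oblong above 0.7 m/s)).
It also fails if it takes over 90 s, if anything falls off the work surface, if the arm or the gripper's body presses on something with over 40 N, if the wrist force passes 120 N, or if a joint passes its speed limit or range.

## Working session

There is one attempt and no reset: what is moved stays moved. The work goes in short steps, Python scripts to look and compute and a tool call to move; the robot and the scene stay as the last step left them, time stands still between calls to the robot, and variables do not carry over. Pictures are saved under pics/ and viewed, at most 14 in all, crops included, and the job is handed in when it is done.

Besides the shell and the picture viewer there is one more tool, called after ">>>" as name(argument=value, ...) on one line, values as JSON. apply_moves: Moves the arm, as the interface text tells. Shift numbers are shares of 0.025 m and turn numbers shares of 4 degrees, none past 1 either way. Its arguments: {"type":"object","properties":{"motion":{"type":"array"},"grip_force":{"type":"number"}},"required":["motion"]}

```bash
mkdir -p pics; ls; python3 - <<'E'
from bench import sensors, optics, bot
import cv2
print(sensors.observe(), bot.grip_depth)
for n in("top","side"):
    c=optics.capture(n); cv2.imwrite(f"pics/{n}0.png",cv2.resize(c["frame"][:,:,::-1],(800,600),interpolation=cv2.INTER_CUBIC)); print(c["K"].tolist(),c["view"].round(4).tolist())
E
```

```text
pics
{'t': 0.0, 'qpos': array([-1.35798950e+00,  3.20282897e-01,  1.56567602e+00, -2.26128557e-06,
        1.25738757e+00, -2.00077171e-02]), 'qd': array([ 0.00095907, -0.00147919, -0.00020828, -0.00068969, -0.00058279,
       -0.00111662]), 'effort': array([-1.63239529e-03, -4.15521526e+01, -2.34161675e+01, -1.82478138e-04,
        8.06808472e-03, -1.89420899e-05]), 'eef_pos': array([ 0.13258499, -0.5591491 ,  0.30308848]), 'ee_rot': array([ 9.93231899e-01,  1.16144853e-01, -8.54734723e-05, -8.72738634e-04]), 'ft_force': array([0.0997066 , 0.17028843, 0.16238813]), 'wrist_torque': array([-0.01999645,  0.02012234,  0.05201217]), 'grip_force': 0.0, 'opening': 1.002965373214242} 0.0539
[[368.88962385705537, 0.0, 264.9341008282438], [0.0, 368.88962385705537, 193.67438858266044], [0.0, 0.0, 1.0]] [[-0.0145, -0.9999, 0.0052, -0.0052], [-0.9846, 0.0133, -0.1743, 0.5045], [0.1742, -0.0077, -0.9847, 0.7619], [0.0, 0.0, 0.0, 1.0]]
[[433.1449406878618, 0.0, 258.65547010799844], [0.0, 433.1449406878618, 188.2078667189599], [0.0, 0.0, 1.0]] [[-0.7469, -0.6649, -0.0034, 0.3695], [-0.4487, 0.5077, -0.7355, 0.2554], [0.4907, -0.5478, -0.6776, 0.9875], [0.0, 0.0, 0.0, 1.0]]
```

View pics/top0.png

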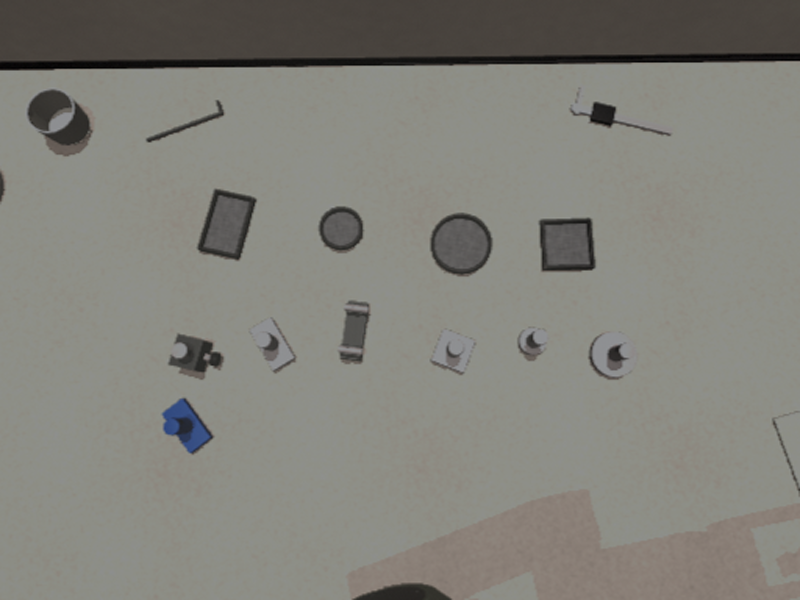

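View pics/side0.png

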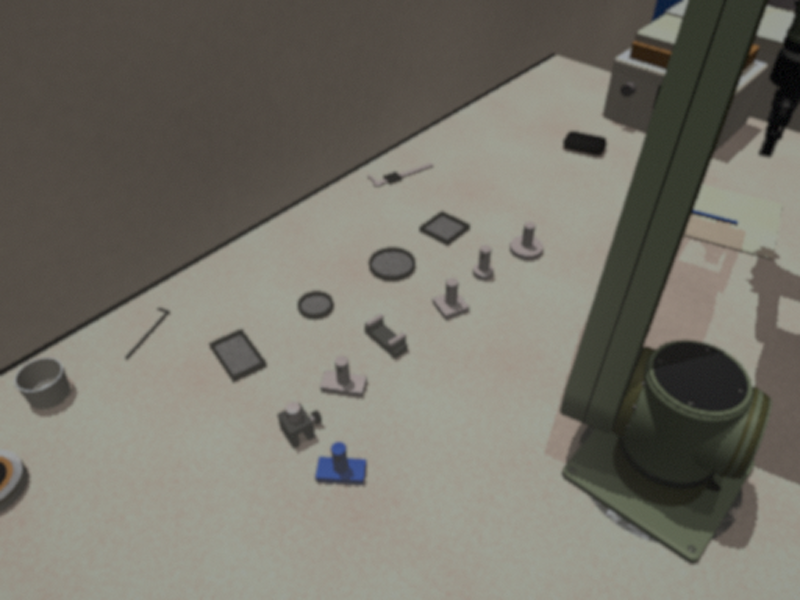

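View crop.

The top view shows the trays (800-px picture): oblong (227,224), small round (341,229), large round (461,244), square (567,244). The stem tops are at oblong (264,341), square (456,347), small (540,337) and large (623,350). The screw grip (190,352), bend support (354,331) and blue decoy (187,425) are to be left alone. The side view agrees with this.

```bash
python3 - <<'E'
from bench import optics
import cv2
f=optics.capture("top")["frame"][:,:,::-1]
a=f[112:247,120:280]; b=f[112:247,260:420]
for i,c in enumerate((a,b)):
    c=cv2.resize(c,None,fx=5,fy=4.4444 if 0 else 4.4,interpolation=cv2.INTER_CUBIC) if 0 else cv2.resize(c,(640,540),interpolation=cv2.INTER_CUBIC)
    cv2.imwrite(f"pics/crop{i}.png",cv2.convertScaleAbs(c,alpha=1.4))
E
```

```text
(no output)
```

View pics/crop0.png

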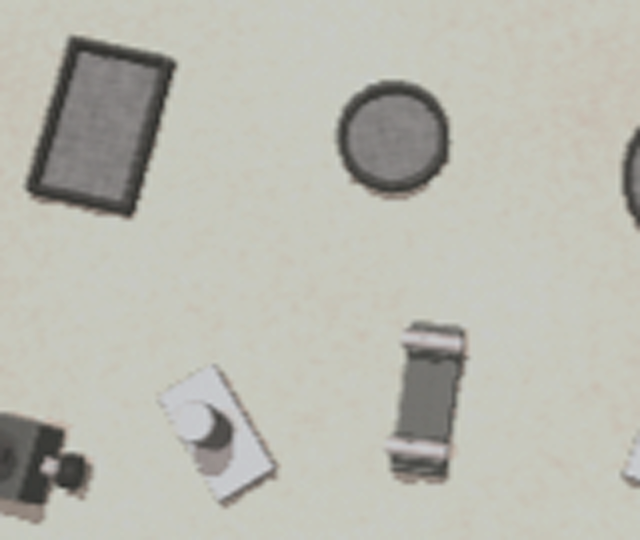

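View pics/crop1.png

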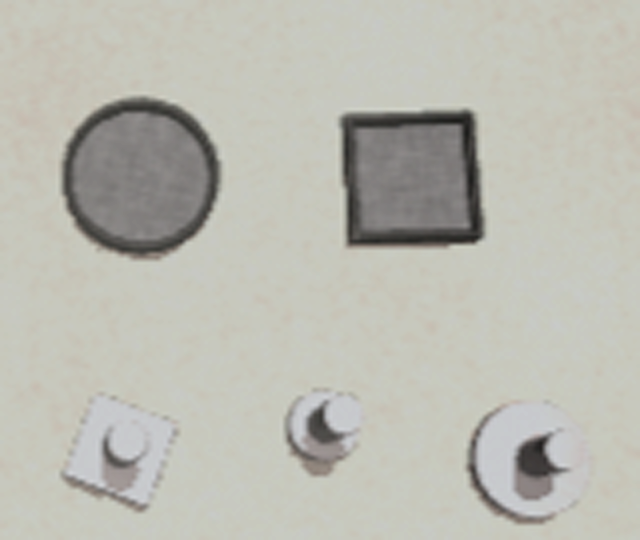

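Crop0 shows the oblong tray's corners at (70,38),(174,62),(131,215),(28,190), and the small tray centred at (393,138). The oblong platen's corners are (160,398),(212,365),(276,467),(224,503), with its stem top at (195,420).

Crop1 shows the large tray at (140,175) and the square tray's corners at (342,115),(472,111),(483,237),(348,243). The square platen's corners are (102,394),(178,428),(146,507),(66,474), with its stem at (127,440). The small platen's plate is at (323,425) with its stem at (344,412). The large one's plate is at (530,460) with its stem at (562,450).

```bash
cat > h.py <<'E'
import numpy as np
from bench import optics, sensors, bot
def ray(c,px,z):
    V=c["view"];R=V[:3,:3];o=-R.T@V[:3,3]
    d=R.T@np.linalg.solve(c["K"],[px[0],px[1],1]); return (o+d*(z-o[2])/d[2])[:2]
E
python3 - <<'E'
from h import *
c=optics.capture("top")
P=lambda k,u,v,z: ray(c,((120,260)[k]+(u+.5)/4-.5,112+(v+.5)/4-.5),z)
def poly(n,k,z,pts):
    q=np.array([P(k,*p,z) for p in pts]); e=np.roll(q,-1,0)-q
    print(n,q.mean(0).round(4),"edges",np.linalg.norm(e,axis=1).round(4),"ang",np.degrees(np.arctan2(e[:,1],e[:,0])).round(1))
poly("tray_obl",0,.012,[(70,38),(174,62),(131,215),(28,190)])
poly("tray_sq",1,.012,[(342,115),(472,111),(483,237),(348,243)])
poly("obl",0,.014,[(160,398),(212,365),(276,467),(224,503)])
poly("sq",1,.014,[(102,394),(178,428),(146,507),(66,474)])
for n,k,u,v,z in [("tray_small",0,393.5,138,.012),("tray_large",1,140.5,175,.012),("obl stem",0,195,420,.064),("sq stem",1,127,440,.064),("small stem",1,344,412,.064),("small plate",1,323,425,.014),("large stem",1,562,450,.064),("large plate",1,530,460,.014)]:
    print(n,P(k,u,v,z).round(4))
E
```

```text
tray_obl [0.6336 0.2652] edges [0.0635 0.0946 0.0619 0.0942] ang [-104.2  166.8   75.4  -12.2]
tray_sq [ 0.5967 -0.24  ] edges [0.0762 0.0757 0.0781 0.0767] ang [ -88.9 -179.1   91.8   -0.4]
obl [0.453  0.1916] edges [0.034  0.0689 0.0345 0.0701] ang [ -57.3 -147.3  124.6   32.4]
sq [ 0.4395 -0.0684] edges [0.0466 0.0478 0.048  0.0494] ang [-115.1  156.3   66.8  -25.3]
tray_small [0.6239 0.095 ]
tray_large [ 0.5993 -0.0829]
obl stem [0.4546 0.1919]
sq stem [ 0.4405 -0.0669]
small stem [ 0.4537 -0.1819]
small plate [ 0.4523 -0.1811]
large stem [ 0.432  -0.2957]
large plate [ 0.431 -0.296]
```

>>> apply_moves(motion=[0,0,1,0,0,1,85,0,0,1,0,0,1,85,0,0,1,0,0,1,85,0,0,1,0,0,0.33,85,1,-0.88,0,0,0,0,85,1,-0.88,0,0,0,0,85,1,-0.88,0,0,0,0,85,1,-0.88,0,0,0,0,85,1,-0.88,0,0,0,0,85,1,-0.88,0,0,0,0,85,1,-0.88,0,0,0,0,85,1,-0.88,0,0,0,0,85])

```text
t: 1.4
eef_pos: [0.3335, -0.3824, 0.2039]
ee_rot: [1.0, 0.0, 0.0, 0.0]
ft_force: [0.6, -0.2, -0.0]
opening: 0.995
grip_force: 0.0
```

```bash
cat >> h.py <<'E'
from scipy.spatial.transform import Rotation as Ro
def todo(x,y,z,psi):
    s=sensors.observe(); R=Ro.from_quat(s["ee_rot"]); p=s["eef_pos"]
    T=Ro.from_euler("xz",[np.pi,np.radians(psi)])
    print("t",round(s["t"],2),"pos",p.round(4),"open",round(s["opening"],3),"F",s["ft_force"].round(1))
    print("shift shares",(R.inv().apply(np.array([x,y,z])-p)/.025).round(2),"turn shares",(np.degrees((R.inv()*T).as_rotvec())/4).round(2))
E
python3 -c "
from h import *
todo(.432,-.296,.2,0)"
```

```text
t 1.4 pos [ 0.3335 -0.3824  0.2039] open 0.995 F [ 0.6 -0.2 -0. ]
shift shares [ 3.94 -3.46  0.16] turn shares [ 0. -0.  0.]
```

>>> apply_moves(motion=[1,-0.88,0,0,0,0,85,1,-0.88,0,0,0,0,85,1,-0.88,0.16,0,0,0,85,0.94,-0.82,0,0,0,0,85,0,0,0,0,0,0,85])

```text
t: 1.9
eef_pos: [0.4333, -0.2949, 0.1997]
ee_rot: [1.0, 0.002, 0.0, -0.0]
ft_force: [-1.1, 0.4, 1.0]
opening: 0.993
grip_force: 0.0
```

```bash
python3 - <<'E'
from h import *
import cv2
todo(.432,-.296,.1,0)
c=optics.capture("wrist"); K=c["K"];V=c["view"]
im=c["frame"][:,:,::-1].copy()
def proj(p):
    q=V[:3,:3]@p+V[:3,3]; r=np.hypot(q[0],q[1]); th=np.arctan2(r,q[2]); return K[0,2]+K[0,0]*th*q[0]/r, K[1,2]+K[1,1]*th*q[1]/r
im=cv2.resize(im,(800,600))
for p in [(.432,-.296,.064),(.453,-.1815,.064)]:
    u=proj(np.array(p)); print(u); cv2.drawMarker(im,(int(u[0]*1.5625),int(u[1]*1.5625)),(0,0,255),0,10)
cv2.imwrite("pics/w1.png",im)
E
```

```text
t 1.9 pos [ 0.4333 -0.2949  0.1997] open 0.993 F [-1.1  0.4  1. ]
shift shares [-0.05  0.04  3.99] turn shares [-0.01 -0.01  0.06]
(np.float64(254.9927837186685), np.float64(206.6448549725229))
(np.float64(108.32072466852611), np.float64(179.35311862753912))
```

View pics/w1.png

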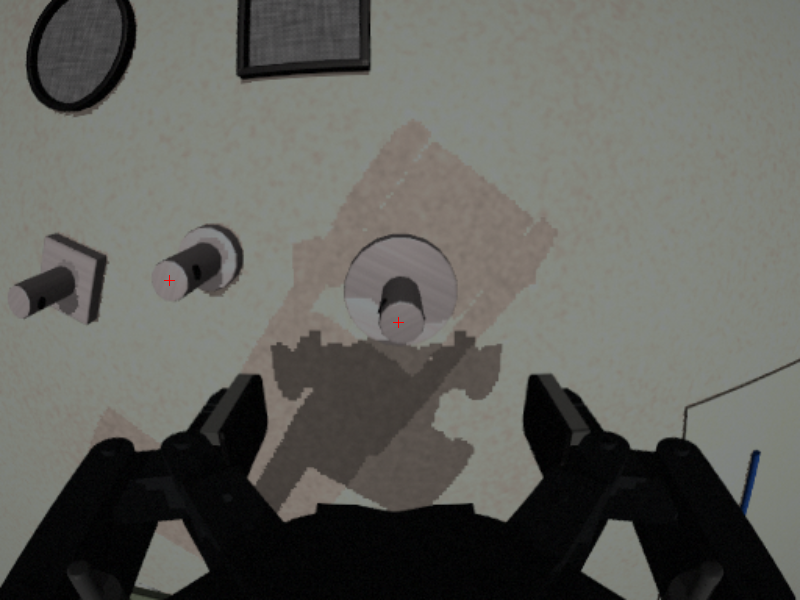

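The large platen's stem top is at (402,321), about 1 mm from my prediction at (398,322). The small platen's stem top at (169,281) also matches. I'll descend and grip.

>>> apply_moves(motion=[-0.05,0,1,0,0,0,85,0,0,1,0,0,0,85,0,0,1,0,0,0,85,0,0,0.96,0,0,0,85,0,0,0,0,0,0,85,0,0,0,0,0,0,10,0,0,0,0,0,0,10,0,0,0,0,0,0,10,0,0,0,0,0,0,10,0,0,0,0,0,0,10,0,0,0,0,0,0,10,0,0,0,0,0,0,10], grip_force=60)

```text
t: 3.15
eef_pos: [0.4302, -0.2975, 0.1019]
ee_rot: [1.0, 0.0, 0.001, 0.001]
ft_force: [-1.4, -2.8, 5.4]
opening: 0.242
grip_force: 58.4
```

```bash
python3 -c "
from h import *
todo(.599,-.083,.19,0)"
```

```text
t 3.15 pos [ 0.4302 -0.2975  0.1019] open 0.242 F [-1.4 -2.8  5.4]
shift shares [ 6.76 -8.57 -3.53] turn shares [ 0.02 -0.02  0.01]
```

>>> apply_moves(motion=[0,0,-0.9,0,0,0,10,0,0,-0.9,0,0,0,10,0,0,-0.9,0,0,0,10,0.68,-0.86,-0.83,0,0,0,10,0.76,-0.96,0,0,0,0,10,0.76,-0.96,0,0,0,0,10,0.76,-0.96,0,0,0,0,10,0.76,-0.96,0,0,0,0,10,0.76,-0.96,0,0,0,0,10,0.76,-0.96,0,0,0,0,10,0.76,-0.96,0,0,0,0,10,0.76,-0.96,0,0,0,0,10])

```text
t: 4.35
eef_pos: [0.5984, -0.0819, 0.1875]
ee_rot: [1.0, 0.0, -0.002, -0.0]
ft_force: [0.1, -1.2, -4.7]
opening: 0.239
grip_force: 60.1
```

>>> apply_moves(motion=[0,0,0,0,0,0,10,0,0,0,0,0,0,10])

```text
t: 4.55
eef_pos: [0.5979, -0.0825, 0.1876]
ee_rot: [1.0, 0.001, -0.002, -0.0]
ft_force: [-0.7, 0.1, -5.5]
opening: 0.238
grip_force: 60.1
```

```bash
python3 - <<'E'
from h import *
import cv2
todo(.599,-.083,.106,0)
cv2.imwrite("pics/w2.png",cv2.resize(optics.capture("wrist")["frame"][:,:,::-1],(800,600)))
E
```

```text
t 4.55 pos [ 0.5979 -0.0825  0.1876] open 0.238 F [-0.7  0.1 -5.5]
shift shares [0.05 0.02 3.26] turn shares [-0.    0.06  0.03]
```

View pics/w2.png

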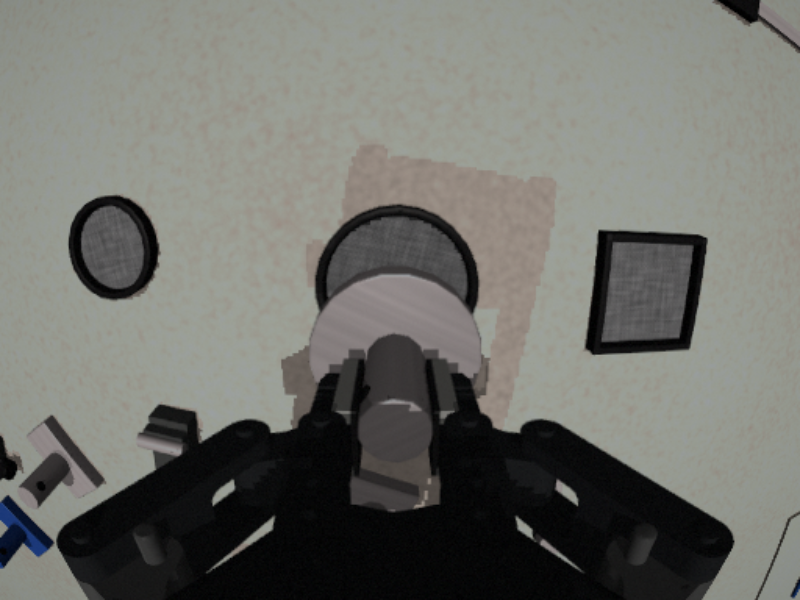

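The large platen (395,335) is held level over its tray (397,275), offset only by perspective. I'll lower it slowly.

>>> apply_moves(motion=[0.05,0,1,0,0,0,10,0,0,1,0,0,0,10,0,0,0.7,0,0,0,10,0,0,0.2,0,0,0,10,0,0,0.15,0,0,0,10,0,0,0.12,0,0,0,10,0,0,0,0,0,0,10,0,0,0,0,0,0,10])

```text
t: 5.4
eef_pos: [0.6004, -0.0835, 0.1107]
ee_rot: [1.0, 0.0, 0.001, 0.0]
ft_force: [-0.8, 0.3, -5.5]
opening: 0.242
grip_force: 60.0
```

```bash
python3 -c "
from h import *
todo(.599,-.083,.106,0)"
```

```text
t 5.4 pos [ 0.6004 -0.0835  0.1107] open 0.242 F [-0.8  0.3 -5.5]
shift shares [-0.05 -0.02  0.19] turn shares [ 0.   -0.02  0.  ]
```

>>> apply_moves(motion=[0,0,0.08,0,0,0,10,0,0,0.08,0,0,0,10,0,0,0,0,0,0,10])

```text
t: 5.7
eef_pos: [0.6001, -0.0834, 0.106]
ee_rot: [1.0, 0.0, 0.0, 0.0]
ft_force: [0.4, 0.5, -5.9]
opening: 0.237
grip_force: 60.2
```

>>> apply_moves(motion=[0,0,0.05,0,0,0,10,0,0,0,0,0,0,10])

```text
t: 5.9
eef_pos: [0.6001, -0.0834, 0.1059]
ee_rot: [1.0, 0.0, 0.0, 0.0]
ft_force: [-2.3, -0.0, 3.2]
opening: 0.239
grip_force: 61.4
```

Contact made. Next: release and lift, then go to the small platen.

>>> apply_moves(motion=[0,0,0,0,0,0,60,0,0,0,0,0,0,60,0,0,0,0,0,0,60,0,0,0,0,0,0,60,0,0,-1,0,0,0,60,0,0,-1,0,0,0,60,0,0,-1,0,0,0,70,0,0,-1,0,0,0,80,0,0,0,0,0,0,80])

```text
t: 6.8
eef_pos: [0.6018, -0.0836, 0.2084]
ee_rot: [1.0, 0.0, 0.004, 0.001]
ft_force: [0.2, 0.4, 1.0]
opening: 0.936
grip_force: 0.0
```

```bash
python3 -c "
from h import *
todo(.4535,-.1815,.102,0)"
```

```text
t 6.8 pos [ 0.6018 -0.0836  0.2084] open 0.936 F [0.2 0.4 1. ]
shift shares [-5.97  3.91  4.21] turn shares [ 0.02 -0.11  0.01]
```

>>> apply_moves(motion=[-0.98,0.65,0,0,0,0,85,-0.98,0.65,0,0,0,0,85,-0.98,0.65,0,0,0,0,85,-0.98,0.65,0,0,0,0,85,-0.98,0.65,0,0,0,0,85,-0.98,0.65,0,0,0,0,85,0,0,1,0,0,0,85,0,0,1,0,0,0,85,0,0,0,0,0,0,85,0,0,0,0,0,0,85])

```text
t: 7.8
eef_pos: [0.4529, -0.1808, 0.1542]
ee_rot: [1.0, 0.0, -0.001, -0.0]
ft_force: [1.0, -0.9, 0.0]
opening: 0.996
grip_force: 0.0
```

```bash
python3 -c "
from h import *
todo(.4535,-.1815,.102,0)"
```

```text
t 7.8 pos [ 0.4529 -0.1808  0.1542] open 0.996 F [ 1.  -0.9  0. ]
shift shares [0.03 0.03 2.09] turn shares [-0.01  0.02  0.01]
```

>>> apply_moves(motion=[0.03,0.03,1,0,0,0,85,0,0,1,0,0,0,85,0,0,0.1,0,0,0,85,0,0,0,0,0,0,10,0,0,0,0,0,0,10,0,0,0,0,0,0,10,0,0,0,0,0,0,10,0,0,0,0,0,0,10,0,0,0,0,0,0,10,0,0,0,0,0,0,10,0,0,0,0,0,0,10])

```text
t: 8.9
eef_pos: [0.4542, -0.182, 0.1031]
ee_rot: [1.0, 0.0, 0.001, 0.0]
ft_force: [-1.2, 0.3, 6.2]
opening: 0.241
grip_force: 58.4
```

```bash
python3 -c "
from h import *
todo(.624,.095,.19,0)"
```

```text
t 8.9 pos [ 0.4542 -0.182   0.1031] open 0.241 F [-1.2  0.3  6.2]
shift shares [  6.8  -11.07  -3.47] turn shares [ 0.01 -0.02  0.  ]
```

>>> apply_moves(motion=[0,0,-0.9,0,0,0,10,0,0,-0.9,0,0,0,10,0,0,-0.9,0,0,0,10,0,0,-0.8,0,0,0,10,0.56,-0.92,0,0,0,0,10,0.56,-0.92,0,0,0,0,10,0.56,-0.92,0,0,0,0,10,0.56,-0.92,0,0,0,0,10,0.56,-0.92,0,0,0,0,10,0.56,-0.92,0,0,0,0,10])

```text
t: 9.9
eef_pos: [0.5377, -0.0426, 0.1891]
ee_rot: [1.0, 0.0, -0.001, -0.0]
ft_force: [-0.4, 0.4, -3.4]
opening: 0.242
grip_force: 59.3
```

>>> apply_moves(motion=[0.56,-0.92,0,0,0,0,10,0.56,-0.92,0,0,0,0,10,0.56,-0.92,0,0,0,0,10,0.56,-0.92,0,0,0,0,10,0.56,-0.92,0,0,0,0,10,0.56,-0.92,0,0,0,0,10,0,0,0,0,0,0,10,0,0,0,0,0,0,10])

```text
t: 10.7
eef_pos: [0.6211, 0.0947, 0.1887]
ee_rot: [1.0, 0.001, -0.001, 0.0]
ft_force: [-0.5, 0.9, -2.3]
opening: 0.235
grip_force: 59.3
```

```bash
python3 -c "
from h import *
todo(.624,.095,.107,0)"
```

```text
t 10.7 pos [0.6211 0.0947 0.1887] open 0.235 F [-0.5  0.9 -2.3]
shift shares [ 0.12 -0.01  3.27] turn shares [0.01 0.03 0.02]
```

>>> apply_moves(motion=[0.1,0,1,0,0,0,10,0,0,1,0,0,0,10,0,0,0.7,0,0,0,10,0,0,0.2,0,0,0,10,0,0,0.15,0,0,0,10,0,0,0.1,0,0,0,10,0,0,0.05,0,0,0,10,0,0,0,0,0,0,10,0,0,0,0,0,0,10])

```text
t: 11.6
eef_pos: [0.6245, 0.0944, 0.1102]
ee_rot: [1.0, 0.0, 0.001, -0.0]
ft_force: [0.1, -0.3, -2.6]
opening: 0.238
grip_force: 59.4
```

>>> apply_moves(motion=[0,0,0.06,0,0,0,10,0,0,0.06,0,0,0,10,0,0,0.04,0,0,0,10,0,0,0,0,0,0,10])

```text
t: 12.0
eef_pos: [0.6244, 0.0944, 0.1071]
ee_rot: [1.0, 0.0, 0.0, -0.0]
ft_force: [-1.8, -0.4, 6.1]
opening: 0.241
grip_force: 60.5
```

Contact. Release, lift, and go to the square platen.

>>> apply_moves(motion=[0,0,0,0,0,0,60,0,0,0,0,0,0,60,0,0,0,0,0,0,60,0,0,0,0,0,0,60,0,0,-1,0,0,0,60,0,0,-1,0,0,0,60,0,0,-1,0,0,0,70,0,0,-1,0,0,0,80,0,0,0,0,0,0,80])

```text
t: 12.9
eef_pos: [0.626, 0.0947, 0.2094]
ee_rot: [1.0, 0.0, 0.004, -0.0]
ft_force: [-0.2, -0.6, -0.4]
opening: 0.937
grip_force: 0.0
```

```bash
python3 -c "
from h import *
todo(.440,-.0672,.102,0)"
```

```text
t 12.9 pos [0.626  0.0947 0.2094] open 0.937 F [-0.2 -0.6 -0.4]
shift shares [-7.48  6.48  4.23] turn shares [-0.01 -0.11  0.01]
```

>>> apply_moves(motion=[-0.93,0.81,0,0,0,0,85,-0.93,0.81,0,0,0,0,85,-0.93,0.81,0,0,0,0,85,-0.93,0.81,0,0,0,0,85,-0.93,0.81,0,0,0,0,85,-0.93,0.81,0,0,0,0,85,-0.93,0.81,0,0,0,0,85,-0.93,0.81,0,0,0,0,85,0,0,1,0,0,0,85,0,0,1,0,0,0,85,0,0,0,0,0,0,85,0,0,0,0,0,0,85])

```text
t: 14.1
eef_pos: [0.438, -0.0676, 0.1553]
ee_rot: [1.0, 0.0, -0.001, -0.0]
ft_force: [0.2, 0.8, -0.2]
opening: 0.996
grip_force: 0.0
```

```bash
python3 -c "
from h import *
todo(.440,-.0672,.102,0)"
```

```text
t 14.1 pos [ 0.438  -0.0676  0.1553] open 0.996 F [ 0.2  0.8 -0.2]
shift shares [ 0.08 -0.02  2.13] turn shares [-0.    0.02  0.01]
```

>>> apply_moves(motion=[0.07,0,1,0,0,0,85,0,0,1,0,0,0,85,0,0,0.12,0,0,0,85,0,0,0,0,0,0,10,0,0,0,0,0,0,10,0,0,0,0,0,0,10,0,0,0,0,0,0,10,0,0,0,0,0,0,10,0,0,0,0,0,0,10,0,0,0,0,0,0,10,0,0,0,0,0,0,10])

```text
t: 15.2
eef_pos: [0.4404, -0.0675, 0.1035]
ee_rot: [1.0, 0.0, 0.001, 0.0]
ft_force: [-0.9, 2.7, 6.3]
opening: 0.24
grip_force: 58.4
```

```bash
python3 -c "
from h import *
todo(.597,-.240,.19,0)"
```

```text
t 15.2 pos [ 0.4404 -0.0675  0.1035] open 0.24 F [-0.9  2.7  6.3]
shift shares [ 6.27  6.9  -3.45] turn shares [ 0.   -0.02  0.  ]
```

>>> apply_moves(motion=[0,0,-0.9,0,0,0,10,0,0,-0.9,0,0,0,10,0,0,-0.9,0,0,0,10,0,0,-0.8,0,0,0,10,0.89,0.98,0,0,0,0,10,0.89,0.98,0,0,0,0,10,0.89,0.98,0,0,0,0,10,0.89,0.98,0,0,0,0,10,0.89,0.98,0,0,0,0,10,0.89,0.98,0,0,0,0,10,0.89,0.98,0,0,0,0,10])

```text
t: 16.3
eef_pos: [0.5959, -0.24, 0.1891]
ee_rot: [1.0, 0.0, -0.001, -0.0]
ft_force: [0.1, -0.2, -2.3]
opening: 0.242
grip_force: 59.6
```

>>> apply_moves(motion=[0,0,0,0,0,-1,10,0,0,0,0,0,-1,10,0,0,0,0,0,-1,10,0,0,0,0,0,-1,10,0,0,0,0,0,-1,10,0,0,0,0,0,-1,10,0,0,0,0,0,-0.1,10,0,0,0,0,0,0,10,0,0,0,0,0,0,10])

```text
t: 17.2
eef_pos: [0.5956, -0.239, 0.1898]
ee_rot: [0.977, 0.211, -0.0, -0.0]
ft_force: [-0.1, -0.9, -3.6]
opening: 0.241
grip_force: 59.6
```

```bash
python3 - <<'E'
from h import *
import cv2
todo(.597,-.240,.1075,24.5)
cv2.imwrite("pics/w3.png",cv2.resize(optics.capture("wrist")["frame"][:,:,::-1],(800,600)))
E
```

```text
t 17.2 pos [ 0.5956 -0.239   0.1898] open 0.241 F [-0.1 -0.9 -3.6]
shift shares [0.04 0.06 3.29] turn shares [-0.01  0.01 -0.03]
```

View pics/w3.png

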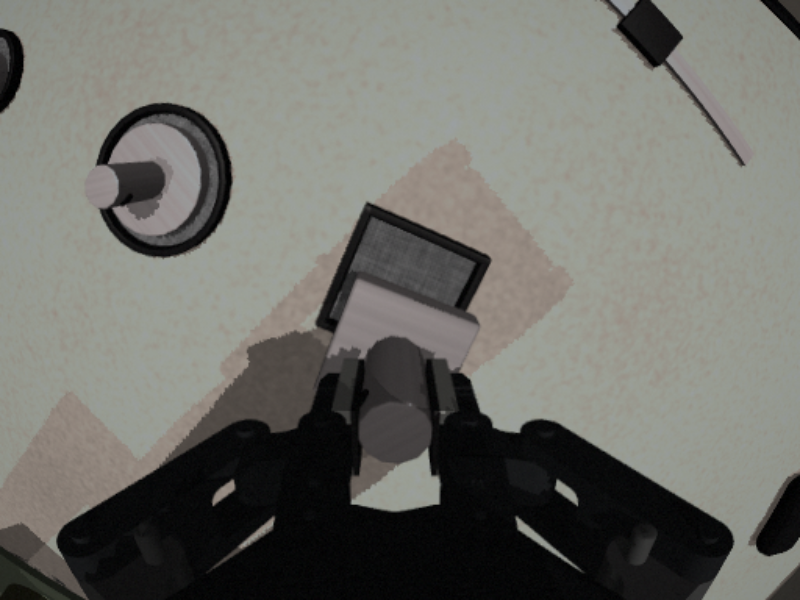

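The square platen's edge (360,280)-(478,325) is nearly parallel to its tray's edge (368,207)-(490,258). The large platen sits inside its tray at (165,180). I'll lower the square one.

>>> apply_moves(motion=[0.04,0.05,1,0,0,0,10,0,0,1,0,0,0,10,0,0,0.7,0,0,0,10,0,0,0.2,0,0,0,10,0,0,0.15,0,0,0,10,0,0,0.1,0,0,0,10,0,0,0.06,0,0,0,10,0,0,0,0,0,0,10,0,0,0,0,0,0,10])

```text
t: 18.15
eef_pos: [0.5975, -0.24, 0.1105]
ee_rot: [0.977, 0.211, 0.0, 0.0]
ft_force: [0.4, 0.5, -3.4]
opening: 0.237
grip_force: 59.7
```

>>> apply_moves(motion=[0,0,0.06,0,0,0,10,0,0,0.06,0,0,0,10,0,0,0.04,0,0,0,10,0,0,0,0,0,0,10])

```text
t: 18.55
eef_pos: [0.5974, -0.2399, 0.1076]
ee_rot: [0.977, 0.211, 0.0, 0.0]
ft_force: [-1.5, 1.6, 5.2]
opening: 0.242
grip_force: 60.8
```

>>> apply_moves(motion=[0,0,0,0,0,0,60,0,0,0,0,0,0,60,0,0,0,0,0,0,60,0,0,0,0,0,0,60,0,0,-1,0,0,0,60,0,0,-1,0,0,0,60,0,0,-1,0,0,0,70,0,0,-1,0,0,0,80,0,0,0,0,0,0,80])

```text
t: 19.45
eef_pos: [0.5989, -0.2406, 0.2098]
ee_rot: [0.977, 0.211, 0.003, 0.002]
ft_force: [0.5, -0.4, 0.7]
opening: 0.935
grip_force: 0.0
```

>>> apply_moves(motion=[0,0,0,0,0,-1,80,0,0,0,0,0,-1,80,0,0,0,0,0,-1,80,0,0,0,0,0,-1,80,0,0,0,0,0,-1,80,0,0,0,0,0,-1,80,0,0,0,0,0,-1,80,0,0,0,0,0,-1,80,0,0,0,0,0,-1,80,0,0,0,0,0,-1,80,0,0,0,0,0,-1,80,0,0,0,0,0,-0.4,80])

```text
t: 20.65
eef_pos: [0.5968, -0.2397, 0.2046]
ee_rot: [0.819, 0.574, -0.001, -0.001]
ft_force: [0.4, 0.3, -0.9]
opening: 0.936
grip_force: 0.0
```

```bash
python3 -c "
from h import *
todo(.454,.192,.103,70)"
```

```text
t 20.65 pos [ 0.5968 -0.2397  0.2046] open 0.936 F [ 0.4  0.3 -0.9]
shift shares [ 14.29 -11.24   4.09] turn shares [-0.03 -0.    0.02]
```

>>> apply_moves(motion=[0.95,-0.75,0,0,0,0,85,0.95,-0.75,0,0,0,0,85,0.95,-0.75,0,0,0,0,85,0.95,-0.75,0,0,0,0,85,0.95,-0.75,0,0,0,0,85,0.95,-0.75,0,0,0,0,85,0.95,-0.75,0,0,0,0,85,0.95,-0.75,0,0,0,0,85,0.95,-0.75,0,0,0,0,85,0.95,-0.75,0,0,0,0,85,0.95,-0.75,0,0,0,0,85,0.95,-0.75,0,0,0,0,85])

```text
t: 21.85
eef_pos: [0.4824, 0.1059, 0.2054]
ee_rot: [0.819, 0.573, -0.0, -0.0]
ft_force: [0.3, 0.8, 1.1]
opening: 0.99
grip_force: 0.0
```

>>> apply_moves(motion=[0.95,-0.75,0,0,0,0,85,0.95,-0.75,0,0,0,0,85,0.95,-0.75,0,0,0,0,85,0,0,0,0,0,0,85,0,0,0,0,0,0,85])

```text
t: 22.35
eef_pos: [0.4543, 0.1913, 0.2054]
ee_rot: [0.819, 0.574, -0.0, 0.0]
ft_force: [0.2, -0.6, 0.3]
opening: 0.989
grip_force: 0.0
```

```bash
python3 - <<'E'
from h import *
import cv2
todo(.454,.192,.103,70)
cv2.imwrite("pics/w4.png",cv2.resize(optics.capture("wrist")["frame"][:,:,::-1],(800,600)))
E
```

```text
t 22.35 pos [0.4543 0.1913 0.2054] open 0.989 F [ 0.2 -0.6  0.3]
shift shares [ 0.03 -0.02  4.1 ] turn shares [-0.    0.01  0.02]
```

View pics/w4.png

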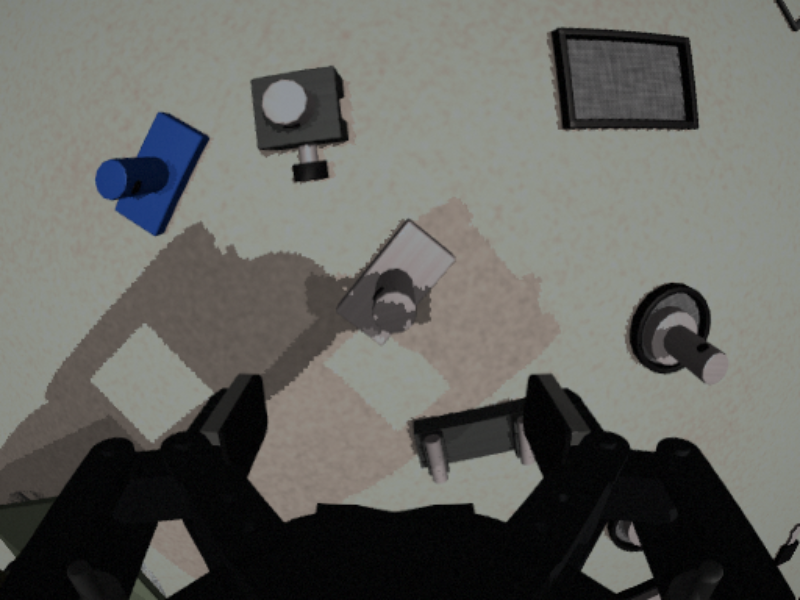

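The oblong's stem (395,310) is centred between the fingers, and the screw grip (300,110) and bend support (470,440) are clear. I'll descend and grip.

>>> apply_moves(motion=[0.03,0,1,0,0,0,85,0,0,1,0,0,0,85,0,0,1,0,0,0,85,0,0,1,0,0,0,85,0,0,0.1,0,0,0,10,0,0,0,0,0,0,10,0,0,0,0,0,0,10,0,0,0,0,0,0,10,0,0,0,0,0,0,10,0,0,0,0,0,0,10,0,0,0,0,0,0,10,0,0,0,0,0,0,10])

```text
t: 23.6
eef_pos: [0.4552, 0.192, 0.1046]
ee_rot: [0.819, 0.574, 0.001, 0.0]
ft_force: [-2.1, 0.9, 5.8]
opening: 0.238
grip_force: 58.6
```

```bash
python3 -c "
from h import *
todo(.6336,.2652,.19,70)"
```

```text
t 23.6 pos [0.4552 0.192  0.1046] open 0.238 F [-2.1  0.9  5.8]
shift shares [ 5.19  5.71 -3.4 ] turn shares [ 0.02 -0.02  0.  ]
```

>>> apply_moves(motion=[0,0,-0.9,0,0,0,10,0,0,-0.9,0,0,0,10,0,0,-0.9,0,0,0,10,0,0,-0.8,0,0,0,10,0.86,0.95,0,0,0,0,10,0.86,0.95,0,0,0,0,10,0.86,0.95,0,0,0,0,10,0.86,0.95,0,0,0,0,10,0.86,0.95,0,0,0,0,10,0.86,0.95,0,0,0,0,10])

```text
t: 24.6
eef_pos: [0.6335, 0.2646, 0.19]
ee_rot: [0.819, 0.574, -0.001, -0.0]
ft_force: [-0.2, -0.2, -3.8]
opening: 0.236
grip_force: 59.5
```

>>> apply_moves(motion=[0,0,0,0,0,1,10,0,0,0,0,0,1,10,0,0,0,0,0,1,10,0,0,0,0,0,1,10,0,0,0,0,0,1,10,0,0,0,0,0,1,10,0,0,0,0,0,1,10,0,0,0,0,0,1,10,0,0,0,0,0,1,10,0,0,0,0,0,1,10,0,0,0,0,0,1,10,0,0,0,0,0,0.6,10])

```text
t: 25.8
eef_pos: [0.6323, 0.2641, 0.1899]
ee_rot: [0.979, 0.204, -0.001, 0.0]
ft_force: [0.3, 1.7, -4.7]
opening: 0.244
grip_force: 59.7
```

>>> apply_moves(motion=[0,0,0,0,0,0,10,0,0,0,0,0,0,10])

```text
t: 26.0
eef_pos: [0.6326, 0.2642, 0.1903]
ee_rot: [0.979, 0.205, -0.001, 0.0]
ft_force: [-0.1, -0.1, -4.8]
opening: 0.242
grip_force: 59.7
```

```bash
python3 - <<'E'
from h import *
import cv2
todo(.6336,.2652,.1085,23.5)
cv2.imwrite("pics/w5.png",cv2.resize(optics.capture("wrist")["frame"][:,:,::-1],(800,600)))
E
```

```text
t 26.0 pos [0.6326 0.2642 0.1903] open 0.242 F [-0.1 -0.1 -4.8]
shift shares [ 0.06 -0.02  3.27] turn shares [0.   0.02 0.04]
```

View pics/w5.png

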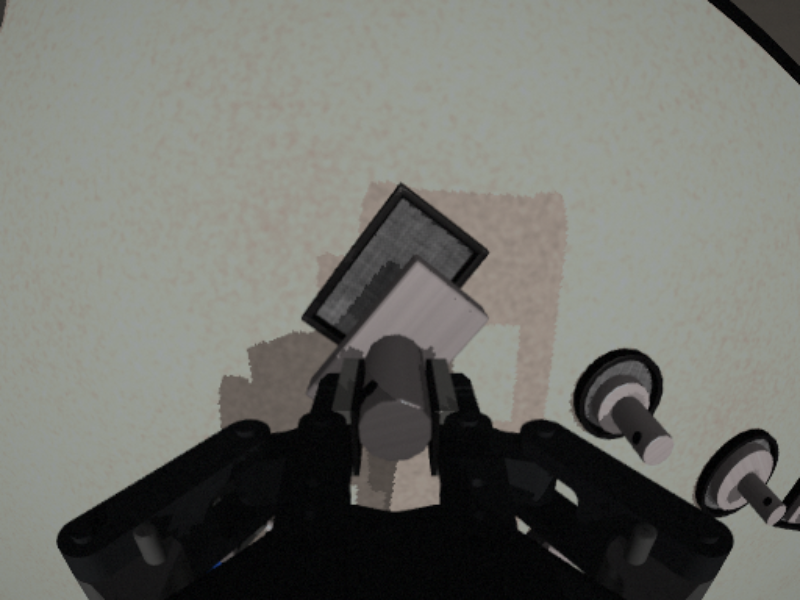

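The oblong platen's short edge (420,258)-(487,315) is parallel to its tray's edge (401,185)-(488,252) to within about 2°. I'll lower it.

>>> apply_moves(motion=[0.05,0,1,0,0,0,10,0,0,1,0,0,0,10,0,0,0.7,0,0,0,10,0,0,0.2,0,0,0,10,0,0,0.15,0,0,0,10,0,0,0.1,0,0,0,10,0,0,0.06,0,0,0,10,0,0,0,0,0,0,10,0,0,0,0,0,0,10])

```text
t: 26.95
eef_pos: [0.6343, 0.2649, 0.1113]
ee_rot: [0.979, 0.205, 0.001, -0.0]
ft_force: [-0.1, -0.6, -4.8]
opening: 0.237
grip_force: 59.8
```

>>> apply_moves(motion=[0,0,0.05,0,0,0,10,0,0,0.05,0,0,0,10,0,0,0,0,0,0,10,0,0,0,0,0,0,10])

```text
t: 27.35
eef_pos: [0.6343, 0.2649, 0.1087]
ee_rot: [0.979, 0.205, 0.0, -0.0]
ft_force: [0.4, 0.1, 0.1]
opening: 0.238
grip_force: 60.3
```

Contact: the force went from -4.8 N to 0, so the platen is on the floor. Release, lift, and look.

>>> apply_moves(motion=[0,0,0.02,0,0,0,10,0,0,0,0,0,0,60,0,0,0,0,0,0,60,0,0,0,0,0,0,60,0,0,0,0,0,0,60,0,0,-1,0,0,0,60,0,0,-1,0,0,0,60,0,0,-1,0,0,0,70,0,0,-1,0,0,0,80,0,0,-1,0,0,0,80,0,0,-1,0,0,0,80])

```text
t: 28.45
eef_pos: [0.634, 0.2648, 0.2586]
ee_rot: [0.979, 0.205, -0.0, 0.0]
ft_force: [0.6, 1.1, -0.1]
opening: 0.936
grip_force: 0.0
```

>>> apply_moves(motion=[-1,0,0,0,0,0,80,-1,0,0,0,0,0,80,-1,0,0,0,0,0,80,-1,0,0,0,0,0,80,-1,0,0,0,0,0,80,-1,0,0,0,0,0,80,-1,0,0,0,0,0,80,-1,0,0,0,0,0,80,-1,0,0,0,0,0,80,-1,0,0,0,0,0,80,0,0,0,0,0,0,80])

```text
t: 29.55
eef_pos: [0.4022, 0.1635, 0.2576]
ee_rot: [0.979, 0.205, -0.001, 0.0]
ft_force: [0.6, 0.5, -0.4]
opening: 0.935
grip_force: 0.0
```

```bash
python3 - <<'E'
from h import *
import cv2
todo(.4,.2,.25,23.5)
f=optics.capture("top")["frame"][:,:,::-1]
cv2.imwrite("pics/end.png",cv2.convertScaleAbs(cv2.resize(f[100:250,110:390],(800,429),interpolation=cv2.INTER_CUBIC),alpha=1.4))
E
```

```text
t 29.55 pos [0.4022 0.1635 0.2576] open 0.935 F [ 0.6  0.5 -0.4]
shift shares [ 0.51 -1.37  0.3 ] turn shares [0.   0.03 0.03]
```

View pics/end.png

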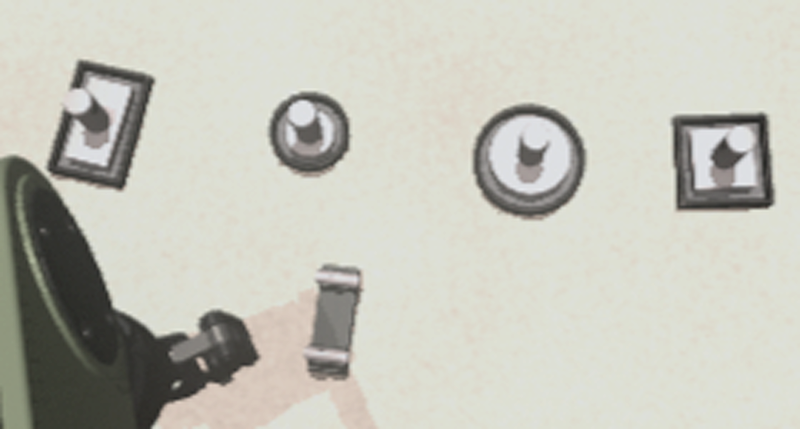

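All four platens are in their trays with stem tops at (78,101), (302,112), (536,135) and (741,139). I'll check the offsets from the tray centres.

```bash
python3 - <<'E'
from h import *
c=optics.capture("top"); s=280/800
for n,u,v,t in [("obl",78,101,(.6336,.2652)),("small",302,112,(.624,.095)),("large",536,135,(.5993,-.083)),("sq",741,139,(.597,-.24))]:
    p=ray(c,(110+(u+.5)*s-.5,100+(v+.5)*s-.5),.068); print(n,p.round(4),((p-t)*1000).round(1))
E
```

```text
obl [0.6337 0.2647] [ 0.1 -0.5]
small [0.6228 0.094 ] [-1.2 -1. ]
large [ 0.6023 -0.0837] [ 3.  -0.7]
sq [ 0.5971 -0.2395] [0.1 0.5]
```

All four are within 3 mm of their tray centres.

```bash
python3 -c "
from bench import bot
print(bot.job_done())"
```

```text
the job is handed in; nothing more can be done
None
```

All four platens are stem up in their own trays, measured within about 3 mm of the tray centres. The screw grip and bend support were not touched, and the job was handed in at about 30 s of the 90 s limit; no verdict came back.

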